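Pack the support cradle up flush with spacer plates

ROBOT

A 6-joint arm with a two-finger parallel gripper is mounted at the origin on a cart in front of the work surface, level with it; the furniture and walls round the work are solid. World frame = base frame: x ahead of the robot, y to its left, z up, the work surface at z = 0. Lengths are in m, angles in rad, forces in N, time in s.
With the tool pointing down it reaches from about 0.275 to 0.775 m from the base axis. Payload 14.6 kg.
Tool frame: the origin (TCP) lies between the finger pads; the fingertips stand 8 mm ahead of it and the grasp point (between the pads) lies 11 mm behind it (tip_reach is the distance from the TCP to the fingertips, in m); z points along the fingers, y is the line along which they close (so a half turn about z gives the same grasp; the last joint's range is limited). The gripper opens to 85 mm and grips with 20 to 120 N. Pads are 22 mm wide; open, the fingers measure 114 mm over their backs; the gripper's body (76 mm by 85 mm) begins 54 mm behind the grasp point. The pads swing forward as they close: fully open they stand 13 mm farther back than shut.
Start: joints at [-1.375, 0.263, -0.048, 1.259, 0, 1.415], TCP at [0.18, -0.493, 0.239] pointing down, gripper open.
Joint ranges: [-2.65, 2.65], [-0.89, 1.7], [-1.18, 1.37], [-2.13, 2.11], [-1.35, 1.29], [-3.14, 3.14]. Speed limits (rad/s): [1.89, 1.89, 2.57, 2.79, 3.14, 3.14].

INTERFACE

Orientations are given as a unit quaternion [x, y, z, w].
In Python, from bench import state, read_camera, job_done, tip_reach gives the robot as it stands.
- The arm moves only by the tool drive_tool, never from a script. Its argument "commands" is a list of rows, each a list of 6 numbers: the shift along the tool's x, y, z in mm, then the turn, a rotation vector about the tool's x, y, z in degrees. A call has 1 to 10 rows; each row is the pose to reach, as a shift and turn from the pose commanded when the call began, along the tool's axes at that moment; what a row does not reach only later rows make up. A row lasts 1/10 s, in which the tool goes at most 50 mm and 8.59 degrees, less where a joint would pass 70% of its speed; a pose out of reach is approached as far as the arm can. A call with a gripper value outside its range is refused whole. "jaw" is the opening in per cent of the stroke, from 0 (shut) to 100 (fully open), set as the call begins (left out, the last holds). The fingers move at their own pace and stop on an object; "grip_force" is the grip in N (left out, the last holds). Time passes only in rows, so rows that repeat a pose let the fingers close. It gives the time, the measured TCP pose, the force, the opening and the grip force at its end, in the units of the state.
- state(): the state, without advancing time (a new reading comes with each control period).
- read_camera(name): name is "side" or "top"; returns a dict with "color" (420x560x3 uint8, red, green, blue), "intrinsics" (3x3 intrinsics, pixels), "dist_coeffs" ([k1, k2, p1, p2, k3] as OpenCV has them; the pictures are not rectified), "extrinsics" (4x4, takes a point from world to camera coordinates). Camera axes: x right, y down, z forward; pixel columns grow to the right and rows downward; lengths in m; the calibration is good to about 2 mm. A picture is of the moment at which its call begins. There is no depth.
- job_done(): hands the job in; it is judged then, once.
The state is a dict: "t": time; "q": joint angles; "joint_vel": joint speeds; "tau": joint torques, N m; "eef_pos": TCP position; "orientation": TCP orientation; "contact_force": force on the tool from outside, world axes, zero at the start; "moment": the same for the moment, N m; "opening": finger opening in m; "grasp_force": force on a finger pad.
Only numpy, scipy, OpenCV 4.12 (cv2) and the standard library are available. Lean on these libraries where they do the work, as an engineer would, in place of code of your own. Each camera call takes 0.05 s, during which the arm holds its last target. There are 200 camera calls.

TASK

The little grey support cradle on the worktop has to be packed up level before a housing is set on it. Of the three loose aluminium spacer plates choose the two whose thicknesses together fill it exactly flush with the tops of its end cheeks, and lay them flat, one on the other in either order, between the cheeks, centred and in line with the cradle. Set them down without dropping them, and leave the spare plate lying where it is.

Things in the scene. Friction and masses are not known exactly. Their poses are not given: they have to be found in the camera images.
- cradle_top (a point): Grey support cradle fixed to the worktop: base 100 (x) x 40 (y) x 6 mm with an upright cheek, 12 mm thick and 40 mm wide, at each end. The cheeks stand 76 mm apart and rise 42 mm above the seat: the gap to fill is 42 mm high. The long sides are open. This point is in the middle between the cheeks, level with their tops: 42 mm above the seat, 48 above the worktop; x runs from cheek to cheek, y along the cheeks, z up.
- spacer_thin_centre (a point): Loose aluminium spacer plate, 60 long (x) x 40 wide (y) x 12 mm thick (z), two 9 mm bolt holes, about 78 g, lying flat on the worktop; this point is its centre, 6 mm above its underside. Pinch it across its 40 mm width. A tall blue instrument stands close behind the row of plates (front at world x = 0.63 m, y from -0.19 to 0.16 m): draw back from it before carrying sideways.
- spacer_middle_centre (a point): Loose aluminium spacer plate, 60 long (x) x 40 wide (y) x 20 mm thick (z), two 9 mm bolt holes, about 130 g, lying flat on the worktop; this point is its centre, 10 mm above its underside. Pinch it across its 40 mm width. A tall blue instrument stands close behind the row of plates (front at world x = 0.63 m, y from -0.19 to 0.16 m): draw back from it before carrying sideways.
- spacer_thick_centre (a point): Loose aluminium spacer plate, 60 long (x) x 40 wide (y) x 30 mm thick (z), two 9 mm bolt holes, about 194 g, lying flat on the worktop; this point is its centre, 15 mm above its underside. Pinch it across its 40 mm width. A tall blue instrument stands close behind the row of plates (front at world x = 0.63 m, y from -0.19 to 0.16 m): draw back from it before carrying sideways.
Mind the look-alikes: they are no part of the job. What is shaped like the part that bears spacer_thick_centre but brown is not meant.

How it is judged:
By the outcome, as a careful person would: the job done as asked, in the order asked, and still so for the second after the job is handed in, with the robot touching nothing.
It also fails if it takes over 58 s, if anything falls off the work surface, if the arm or the gripper's body presses on something with over 40 N, if the wrist force passes 120 N, or if a joint passes its speed limit or range.

## Working session

There is one attempt and no reset: what is moved stays moved. The work goes in short steps, Python scripts to look and compute and a tool call to move; the robot and the scene stay as the last step left them, time stands still between calls to the robot, and variables do not carry over. Pictures are saved under pics/ and viewed, at most 10 in all, crops included, and the job is handed in when it is done.

Besides the shell and the picture viewer there is one more tool, called after "Emit:" as a command line: name --pt "numbers of a row" for each row, then --argument value for the rest. drive_tool: Moves the arm, as the interface text tells. Its arguments: {"type":"object","properties":{"commands":{"type":"array","items":{"type":"array","items":{"type":"number"}}},"jaw":{"type":"number"},"grip_force":{"type":"number"}},"required":["commands"]}

```bash
mkdir -p pics; python3 - <<'E'
from bench import *
import cv2,numpy as np
np.set_printoptions(precision=4,suppress=True)
print(state()); print(tip_reach if not callable(tip_reach) else tip_reach())
for n in("side","top"):
    c=read_camera(n); cv2.imwrite(f"pics/{n}0.png",c["color"][:,:,::-1]); np.savez(f"{n}0.npz",**c)
    E=c["extrinsics"]; print(n,c["intrinsics"],c["dist_coeffs"],E, -E[:3,:3].T@E[:3,3])
E
```

```text
{'t': 0.0, 'q': array([-1.3753,  0.2635, -0.0489,  1.2594, -0.    ,  1.4155]), 'joint_vel': array([ 0.0011,  0.0001, -0.0009,  0.0001,  0.0013,  0.0013]), 'tau': array([  0.0038, -63.7628,  38.4561,   0.0139,   0.0001,   0.    ]), 'eef_pos': array([ 0.1804, -0.4928,  0.2388]), 'orientation': array([ 0.9847,  0.1745, -0.    , -0.0005]), 'contact_force': array([-1.0195,  0.2622, -0.0993]), 'moment': array([-0.0265, -0.0199,  0.0062]), 'grasp_force': 0.0, 'opening': 0.08504865901127572}
0.008
side [[449.7614   0.     283.289 ]
 [  0.     449.7614 215.0028]
 [  0.       0.       1.    ]] [-0.0075  0.      0.      0.      0.    ] [[ 0.9844  0.1758  0.0112 -0.4274]
 [ 0.1445 -0.7689 -0.6228 -0.025 ]
 [-0.1009  0.6147 -0.7823  1.1054]
 [ 0.      0.      0.      1.    ]] [ 0.5358 -0.6235  0.8539]
top [[537.2103   0.     276.1913]
 [  0.     537.2103 209.7288]
 [  0.       0.       1.    ]] [0.0502 0.     0.     0.     0.    ] [[ 0.0014 -0.9999 -0.0125  0.0132]
 [-0.992   0.0002 -0.126   0.4374]
 [ 0.126   0.0126 -0.9919  1.4346]
 [ 0.      0.      0.      1.    ]] [ 0.2531 -0.0049  1.4784]
```

View pics/side0.png

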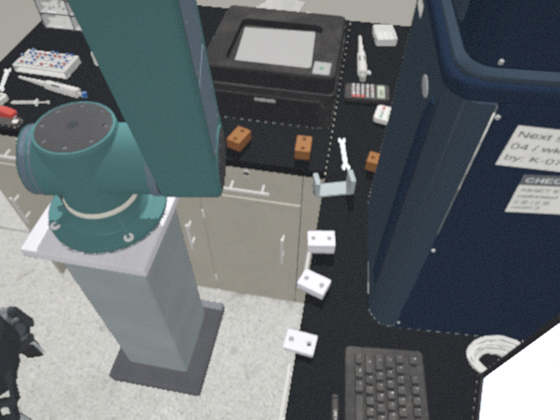

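View pics/top0.png

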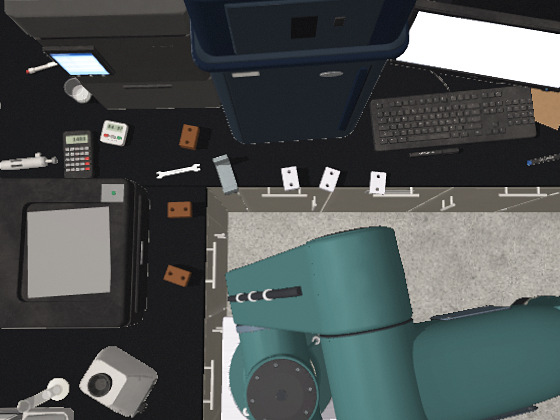

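The side view shows the cradle near (335,185) and three white plates near (321,241), (314,283) and (300,343). In the top view they are at (227,173) and at (290,178), (329,179), (377,183). The brown blocks are the look-alikes. The gap needs 12 + 30 mm, so the middle plate is the spare.

```bash
python3 - <<'E'
import cv2,numpy as np
s=np.load("side0.npz")["color"][:,:,::-1];t=np.load("top0.npz")["color"][:,:,::-1]
a=cv2.resize(s[160:370,260:400],None,fx=2.8,fy=2.8,interpolation=cv2.INTER_CUBIC)
b=cv2.resize(t[140:210,200:400],None,fx=2,fy=2.0,interpolation=cv2.INTER_CUBIC)
im=np.zeros((600,800,3),np.uint8); im[:588,:392]=a; im[:140,395:795]=b
c=cv2.resize(t[150:200,270:350],None,fx=5,fy=5,interpolation=cv2.INTER_CUBIC); im[145:395,395:795]=c
c=cv2.resize(t[150:198,205:250],None,fx=4,fy=4,interpolation=cv2.INTER_CUBIC); im[400:592,395:575]=c
c=cv2.resize(t[160:208,355:400],None,fx=4,fy=4,interpolation=cv2.INTER_CUBIC); im[400:592,580:760]=c
cv2.imwrite("pics/crop0.png",im)
for n,p in(("side",[(321,241),(314,283),(300,343),(335,185)]),("top",[(290,178),(329,179),(377,183),(227,173)])):
    im=(s if n=="side" else t)
    for u,v in p: print(n,u,v,im[v-12:v+22:3,u].tolist())
E
```

```text
side 321 241 [[82, 82, 77], [255, 255, 255], [255, 255, 255], [255, 255, 255], [255, 255, 255], [255, 253, 254], [181, 175, 176], [184, 178, 180], [106, 103, 106], [34, 34, 30], [35, 38, 32], [36, 32, 27]]
side 314 283 [[112, 106, 108], [255, 254, 255], [255, 255, 255], [255, 255, 255], [255, 254, 255], [255, 253, 255], [255, 251, 253], [189, 185, 185], [158, 153, 154], [34, 33, 31], [36, 34, 36], [32, 31, 30]]
side 300 343 [[203, 198, 200], [255, 251, 252], [254, 249, 250], [254, 248, 250], [255, 250, 251], [255, 250, 251], [255, 251, 251], [207, 203, 203], [63, 60, 60], [32, 30, 25], [46, 45, 42], [51, 52, 47]]
side 335 185 [[48, 46, 43], [51, 47, 46], [49, 45, 41], [175, 173, 164], [212, 211, 202], [212, 210, 202], [211, 208, 201], [186, 182, 175], [48, 41, 41], [51, 47, 47], [50, 51, 44], [53, 49, 46]]
top 290 178 [[35, 33, 34], [243, 239, 242], [135, 130, 134], [240, 237, 240], [240, 238, 240], [244, 241, 244], [88, 85, 88], [244, 241, 245], [80, 80, 83], [83, 89, 93], [160, 166, 171], [87, 96, 100]]
top 329 179 [[68, 64, 66], [243, 240, 243], [232, 228, 232], [242, 239, 241], [240, 237, 241], [242, 238, 242], [232, 230, 233], [243, 239, 242], [147, 143, 146], [119, 128, 136], [148, 159, 168], [94, 101, 107]]
top 377 183 [[67, 64, 64], [219, 213, 219], [80, 78, 80], [240, 237, 240], [240, 237, 241], [245, 242, 245], [80, 89, 93], [248, 245, 248], [212, 222, 226], [85, 94, 98], [87, 97, 101], [87, 98, 101]]
top 227 173 [[88, 88, 85], [105, 103, 100], [172, 170, 164], [171, 170, 163], [171, 171, 164], [172, 170, 164], [172, 172, 165], [172, 171, 164], [173, 172, 165], [167, 167, 160], [156, 157, 148], [79, 76, 75]]
```

View pics/crop0.png

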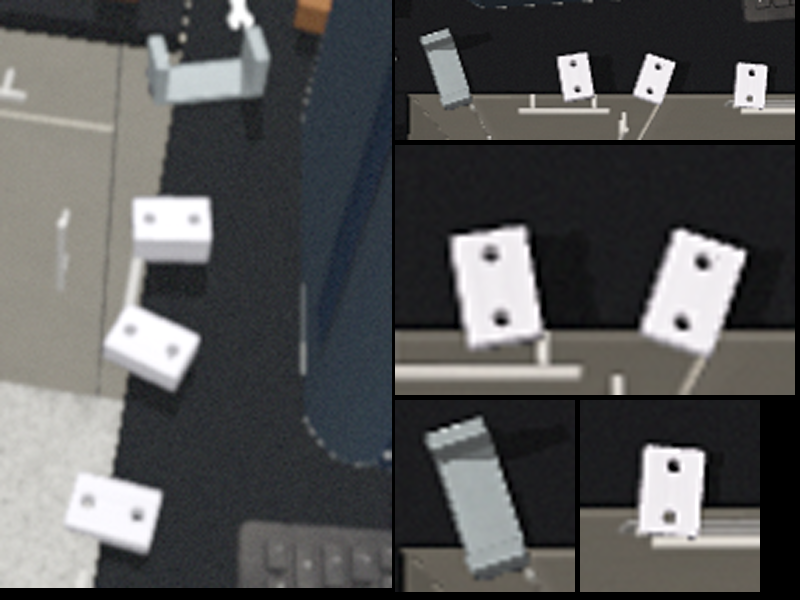

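```bash
cat > h.py <<'E'
import cv2,numpy as np
np.set_printoptions(precision=4,suppress=True)
def load(n,k): return dict(np.load(f"{n}{k}.npz"))
def norm(c,p): return cv2.undistortPoints(np.array(p,float).reshape(-1,1,2),c["intrinsics"],c["dist_coeffs"])[:,0]
def plane(c,p,z):
    R=c["extrinsics"][:3,:3];C=-R.T@c["extrinsics"][:3,3]
    d=np.c_[norm(c,p),np.ones(len(p))]@R
    return C+d*((z-C[2])/d[:,2])[:,None]
def tri(a,p,b,q):
    X=cv2.triangulatePoints(a["extrinsics"][:3],b["extrinsics"][:3],norm(a,p).T,norm(b,q).T)
    return (X[:3]/X[3]).T
def proj(c,X):
    E=c["extrinsics"];return cv2.projectPoints(np.array(X,float),cv2.Rodrigues(E[:3,:3])[0],E[:3,3],c["intrinsics"],c["dist_coeffs"])[0][:,0]
def holes(c,u,v,th=215,r=20):
    """dark holes inside the white top face near u,v (intensity-weighted centroids)"""
    g=c["color"][v-r:v+r,u-r:u+r].min(2).astype(float)
    m=(g>th).astype(np.uint8)
    n,l,s,_=cv2.connectedComponentsWithStats(m); k=1+np.argmax(s[1:,4]); m=(l==k).astype(np.uint8)
    cs,_=cv2.findContours(m,cv2.RETR_EXTERNAL,cv2.CHAIN_APPROX_NONE)
    big=max(cs,key=cv2.contourArea);full=np.zeros_like(m);cv2.drawContours(full,[cv2.convexHull(big)],-1,1,-1)
    full=cv2.erode(full,np.ones((3,3)))
    out=[];n,l,s,_=cv2.connectedComponentsWithStats(full&(g<th).astype(np.uint8))
    for k in sorted(range(1,n),key=lambda k:-s[k,4])[:2]:
        d=cv2.dilate((l==k).astype(np.uint8),np.ones((3,3)));w=d*(250-g).clip(0);y,x=np.mgrid[:2*r,:2*r]
        out.append([(w*x).sum()/w.sum()+u-r,(w*y).sum()/w.sum()+v-r])
    return np.array(out),cv2.minAreaRect(big),s[1:,4]
E
python3 - <<'E'
from h import *
s,t=load("side",0),load("top",0)
for ps,pt in(((321,241),(290,178)),((314,283),(329,179)),((300,343),(377,183))):
    a,ra,na=holes(s,*ps,th=225);b,rb,nb=holes(t,*pt,th=205)
    a=a[np.argsort(a[:,0])];b=b[np.argsort(-b[:,1])]  # near hole first (small x)
    X=tri(s,a,t,b); d=X[1]-X[0]
    print(na,nb,a.round(1).tolist(),b.round(1).tolist());print(X,"mid",X.mean(0),"len",np.linalg.norm(d),"yaw",np.degrees(np.arctan2(d[1],d[0])))
    for z in(.012,.02,.03):
        P=plane(s,a,z).mean(0);Q=plane(t,b,z).mean(0);print(z,P[:2],Q[:2],"diff mm",(P-Q)[:2]*1e3)
im=np.zeros((600,800,3),np.uint8)
im[:600,:480]=cv2.resize(s["color"][160:210,305:365,::-1],(480,600),interpolation=cv2.INTER_CUBIC)[:600] if 0 else cv2.resize(s["color"][160:220,310:358,::-1],None,fx=10,fy=10,interpolation=cv2.INTER_CUBIC)
im[:480,480:]=cv2.resize(t["color"][150:198,210:242,::-1],None,fx=10,fy=10,interpolation=cv2.INTER_CUBIC)
cv2.imwrite("pics/cr0.png",im)
E
```

```text
[14 12] [13 11] [[312.9, 237.6], [328.9, 237.9]] [[290.7, 184.2], [288.6, 171.4]]
[[ 0.5071 -0.0264  0.0283]
 [ 0.5428 -0.0205  0.0282]] mid [ 0.5249 -0.0234  0.0283] len 0.036104060915881364 yaw 9.396718855132997
0.012 [ 0.5241 -0.0119] [ 0.5286 -0.0235] diff mm [-4.4773 11.6197]
0.02 [ 0.5242 -0.0177] [ 0.5271 -0.0234] diff mm [-2.8634  5.7062]
0.03 [ 0.5244 -0.0249] [ 0.5252 -0.0232] diff mm [-0.846  -1.6856]
[16 19] [11 11] [[306.0, 277.4], [321.1, 284.9]] [[326.8, 185.0], [331.1, 172.9]]
[[ 0.5065 -0.1258  0.0184]
 [ 0.5405 -0.138   0.0184]] mid [ 0.5235 -0.1319  0.0184] len 0.036107473227890055 yaw -19.624907125480462
0.012 [ 0.5229 -0.1284] [ 0.5252 -0.1323] diff mm [-2.3735  3.9417]
0.02 [ 0.523  -0.1331] [ 0.5237 -0.1316] diff mm [-0.7659 -1.4585]
0.03 [ 0.5231 -0.1389] [ 0.5219 -0.1307] diff mm [ 1.2437 -8.2087]
[22 27] [10 11] [[290.9, 338.3], [308.6, 343.5]] [[376.7, 188.8], [377.9, 176.0]]
[[ 0.497  -0.2635  0.0111]
 [ 0.5329 -0.2675  0.0104]] mid [ 0.5149 -0.2655  0.0108] len 0.03611642821825228 yaw -6.2938706674383065
0.012 [ 0.5143 -0.2663] [ 0.5154 -0.2651] diff mm [-1.0961 -1.2162]
0.02 [ 0.5145 -0.2697] [ 0.514  -0.2637] diff mm [ 0.5391 -6.0301]
0.03 [ 0.5148 -0.2739] [ 0.5122 -0.2619] diff mm [  2.5832 -12.0475]
```

View pics/cr0.png

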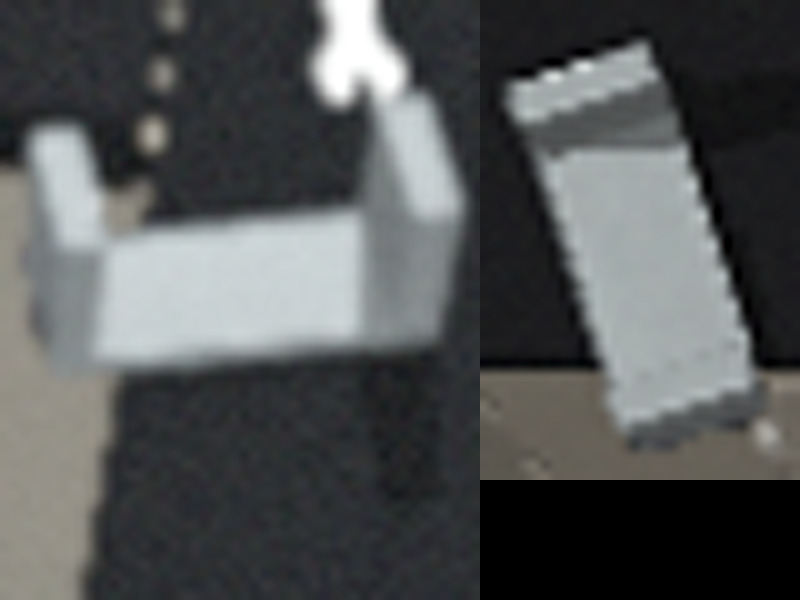

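```bash
python3 - <<'E'
from h import *
s,t=load("side",0),load("top",0)
f=lambda P,u,v:(np.array(P,float)+.5)/10-.5+[u,v]
# order: near-left(+y), near-right(-y), far-right, far-left at z=.048
T=plane(t,f([(145,432),(277,388),(170,40),(25,85)],210,150),.048)
S=plane(s,f([(25,130),(55,248),(463,212),(430,92)],310,160),.048)
for n,P in(("top",T),("side",S)):
    print(n,P[:,:2].tolist(),"c",P.mean(0),"len",np.linalg.norm(P[2:].mean(0)-P[:2].mean(0)),"w",np.linalg.norm(P[0]-P[1]),np.linalg.norm(P[2]-P[3]))
    d=P[2]+P[3]-P[0]-P[1];e=P[0]+P[3]-P[1]-P[2];print("yaw",np.degrees(np.arctan2(d[1],d[0])),np.degrees(np.arctan2(-e[0],e[1])))
print("base lower front corners side",plane(s,f([(95,360),(360,335)],310,160),.006))
E
```

```text
top [[0.48104859794373533, 0.15392753465040931], [0.49305725499986325, 0.11843881636501999], [0.5889719520038246, 0.1485257296032477], [0.5765037729690461, 0.1877998067359258]] c [0.5349 0.1522 0.048 ] len 0.10088756775214801 w 0.0374654103117985 0.0412056867806719
yaw 18.48053660436231 18.12809845211344
side [[0.4783113920258688, 0.15540659886661223], [0.4908700718368046, 0.11753536758180394], [0.5874430121738791, 0.14793634188849536], [0.5761750947235706, 0.18737904087039958]] c [0.5332 0.1521 0.048 ] len 0.10209805485031688 w 0.03989925560234236 0.041020634644579466
yaw 17.785744276371204 17.128244901520652
base lower front corners side [[0.5034 0.1205 0.006 ]
 [0.5679 0.1411 0.006 ]]
```

```bash
cat >> h.py <<'E'
from scipy.spatial.transform import Rotation as Ro
def go(p,yaw):
    """row (mm,deg in tool axes) from the present pose to TCP p, tool down, tool x at yaw deg"""
    from bench import state
    s=state();R=Ro.from_quat(s["orientation"])
    T=Ro.from_euler("z",yaw,degrees=True)*Ro.from_quat([1,0,0,0])
    print(np.r_[1e3*R.inv().apply(np.array(p)-s["eef_pos"]),np.degrees((R.inv()*T).as_rotvec())].round(1).tolist(),"t",s["t"],s["q"])
E
python3 -c "
from h import *
go((.515,-.266,.2),173.7)"
```

```text
[392.2, -98.0, 39.0, -0.0, -0.1, -153.6] t 0.1 [-1.3753  0.2635 -0.0489  1.2594 -0.      1.4155]
```

Emit:
drive_tool --pt "20 -5 0 0 0 -6" --pt "60 -15 0 0 0 -14" --pt "100 -25 5 0 0 -22" --pt "150 -37 10 0 0 -30" --pt "195 -49 15 0 0 -38" --pt "240 -60 20 0 0 -46" --pt "290 -72 25 0 0 -54" --pt "330 -82 30 0 0 -62" --pt "370 -92 35 0 0 -70" --pt "392 -98 39 0 0 -78" --jaw 100 --grip_force 50

```text
t: 1.1
eef_pos: [0.5168, -0.2642, 0.1995]
orientation: [0.652, 0.758, 0.0, -0.0]
contact_force: [0.8, 0.0, -0.3]
opening: 0.0854
grasp_force: 0.0
```

Emit:
drive_tool --pt "0 0 0 0 0 -8" --pt "0 0 0 0 0 -16" --pt "0 0 0 0 0 -24" --pt "0 0 0 0 0 -32" --pt "0 0 0 0 0 -40" --pt "0 0 0 0 0 -48" --pt "0 0 0 0 0 -56" --pt "0 0 0 0 0 -64" --pt "0 0 0 0 0 -72" --pt "0 0 0 0 0 -75.6"

```text
t: 2.1
eef_pos: [0.5147, -0.2662, 0.1999]
orientation: [0.052, 0.999, 0.0, -0.0]
contact_force: [0.0, -0.5, 0.1]
opening: 0.0855
grasp_force: 0.0
```

```bash
python3 - <<'E'
from h import *
from bench import *
print(state())
go((.515,-.266,.06),173.7)
for n in("side","top"):
    c=read_camera(n); np.savez(f"{n}1.npz",**c)
s,t=load("side",1),load("top",1)
im=np.zeros((420,800,3),np.uint8);im[:,:400]=s["color"][:,100:500,::-1];im[:,400:]=t["color"][:,160:,::-1];cv2.imwrite("pics/v1.png",im)
E
```

```text
{'t': 2.1, 'q': array([-0.6179,  0.3707,  0.005 ,  1.2058,  0.    , -0.5133]), 'joint_vel': array([-0.0003, -0.0017,  0.0005, -0.0009,  0.002 , -0.5541]), 'tau': array([  0.0017, -73.2348,  38.0434,   0.0091,  -0.0004,   0.0346]), 'eef_pos': array([ 0.5147, -0.2662,  0.1999]), 'orientation': array([ 0.0522,  0.9986,  0.0002, -0.0003]), 'contact_force': array([ 0.0099, -0.4948,  0.1098]), 'moment': array([-0.0195,  0.0028,  0.0054]), 'grasp_force': 0.0, 'opening': 0.08552660593910172}
[-0.4, 0.1, 139.9, 0.0, -0.0, 0.3] t 2.1 [-0.6179  0.3707  0.005   1.2058  0.     -0.5133]
```

View pics/v1.png

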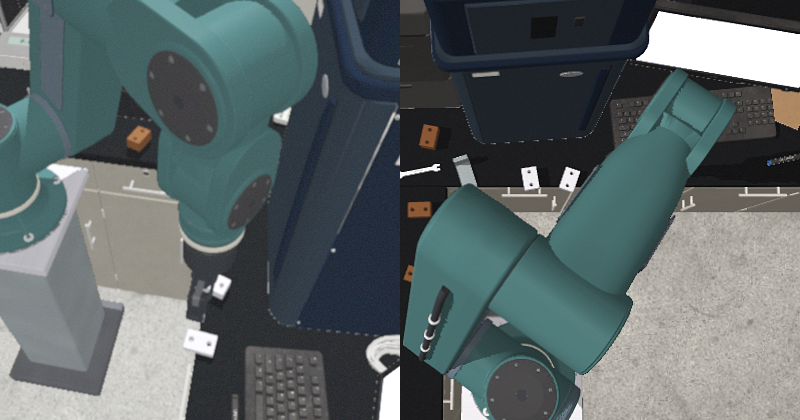

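The picture shows the gripper open above the thin plate, which is at side crop (200,343). The arm's wrist housing reaches forward past the tool, its tip at top crop (680,75), so I'll check its clearance to the instrument while I pick the thin plate.

Emit:
drive_tool --pt "0 0 20 0 0 0.3" --pt "0 0 50 0 0 0.3" --pt "0 0 85 0 0 0.3" --pt "0 0 120 0 0 0.3" --pt "0 0 145 0 0 0.3" --pt "0 0 160 0 0 0.3" --pt "0 0 170 0 0 0.3" --pt "0 0 175 0 0 0.3" --pt "0 0 175 0 0 0.3"

```text
t: 3.1
eef_pos: [0.5148, -0.2663, 0.0252]
orientation: [0.058, 0.998, 0.0, -0.0]
contact_force: [0.3, 1.0, 0.5]
opening: 0.0857
grasp_force: 0.0
```

```bash
python3 - <<'E'
from h import *
from bench import *
s,t=load("side",1),load("top",1)
print("wrist tip at z:",[(z,plane(t,[(440,75),(485,97)],z)[:,:2].tolist()) for z in(.35,.45,.55)])
for Xs in((393,40),(405,60),(416,30)): print(Xs,tri(s,[Xs],t,[(440,75)]))
print(state()["eef_pos"],state()["contact_force"])
for n in("side","top"):
    c=read_camera(n); np.savez(f"{n}2.npz",**c)
im=np.zeros((600,800,3),np.uint8);im[:600,:800]=cv2.resize(load("side",2)["color"][270:390,230:390,::-1],(800,600),interpolation=cv2.INTER_CUBIC);cv2.imwrite("pics/v2.png",im)
E
```

```text
wrist tip at z: [(0.35, [[0.6899728036425479, -0.3442612751720401], [0.6399945218439651, -0.43787247929460443]]), (0.45, [[0.6512580495257126, -0.3141847053268501], [0.6057090700537768, -0.39949965937240467]]), (0.55, [[0.6125432954088774, -0.2841081354816602], [0.5714236182635887, -0.36112683945020485]])]
(393, 40) [[ 0.571  -0.2548  0.6481]]
(405, 60) [[ 0.581  -0.2593  0.6323]]
(416, 30) [[ 0.579  -0.2523  0.6552]]
[ 0.5148 -0.2663  0.0252] [0.3018 0.9605 0.519 ]
```

View pics/v2.png

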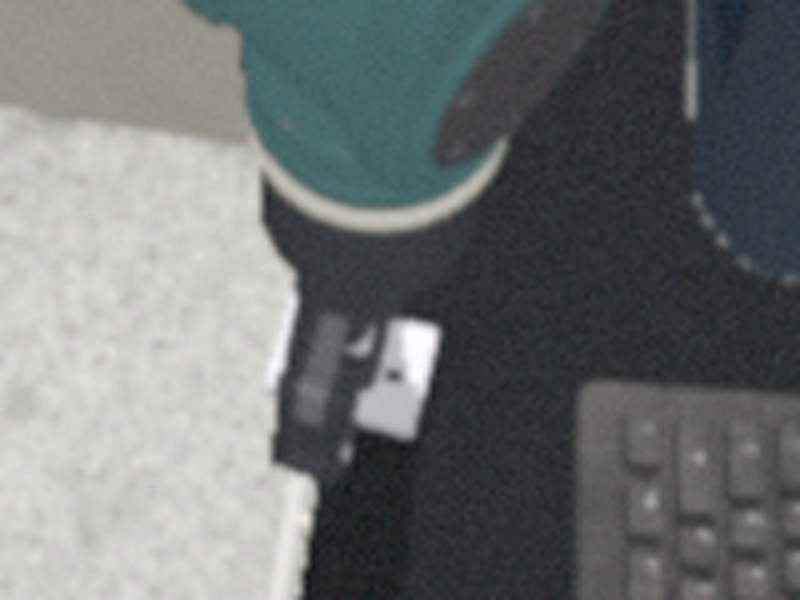

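```bash
python3 - <<'E'
from h import *
from bench import state
s=load("side",2)
st=state();p=st["eef_pos"];R=Ro.from_quat(st["orientation"])
q=[]
for x in(-11,11):
  for z in(8,-5): 
    q.append(p+R.apply(np.array([x,57,z])/1e3)); q.append(p+R.apply(np.array([x,-57,z])/1e3))
print(((proj(s,q)-[230,270])*5).round().tolist())
E
```

```text
[[415.0, 228.0], [339.0, 497.0], [417.0, 214.0], [341.0, 484.0], [363.0, 214.0], [283.0, 480.0], [364.0, 199.0], [283.0, 467.0]]
```

Emit:
drive_tool --pt "0 0 5 0 0 0" --pt "0 0 11 0 0 0" --pt "0 0 15 0 0 0" --pt "0 0 16 0 0 0" --pt "0 0 16 0 0 0"

```text
t: 3.7
eef_pos: [0.5148, -0.2662, 0.009]
orientation: [0.058, 0.998, 0.0, -0.0]
contact_force: [-0.5, 0.3, 0.3]
opening: 0.085
grasp_force: 0.0
```

Emit:
drive_tool --pt "0 0 0 0 0 0" --pt "0 0 0 0 0 0" --pt "0 0 0 0 0 0" --pt "0 0 0 0 0 0" --pt "0 0 0 0 0 0" --pt "0 0 0 0 0 0" --pt "0 0 0 0 0 0" --pt "0 0 0 0 0 0" --jaw 30 --grip_force 50

```text
t: 4.5
eef_pos: [0.5149, -0.2663, 0.0097]
orientation: [0.058, 0.998, -0.0, 0.0]
contact_force: [-0.9, 1.0, 5.4]
opening: 0.0385
grasp_force: 50.6
```

Emit:
drive_tool --pt "0 0 -4 0 0 0" --pt "0 0 -12 0 0 0" --pt "0 0 -25 0 0 0" --pt "0 0 -42 0 0 0" --pt "0 0 -60 0 0 0" --pt "0 0 -80 0 0 0" --pt "0 0 -95 0 0 0" --pt "0 0 -105 0 0 0" --pt "0 0 -110 0 0 0" --pt "0 0 -110 0 0 0"

```text
t: 5.5
eef_pos: [0.515, -0.2664, 0.1197]
orientation: [0.058, 0.998, -0.0, 0.0]
contact_force: [0.5, 0.0, -1.4]
opening: 0.0385
grasp_force: 50.4
```

```bash
python3 - <<'E'
from h import *
from bench import *
s,t=load("side",0),load("top",0)
def ray(c,p):
    A=plane(c,[p],0.)[0];B=plane(c,[p],1.)[0];return A,B-A
for pt in((300,52),(300,68),(300,140)):
    A,d=ray(t,pt)
    for ps in((420,60),(450,70),(480,110),(500,90),(440,40)):
        B,e=ray(s,ps)
        # same x and z (edge along y): A.x+a d.x = B.x+b e.x ; z both param = z
        z=(B[0]-A[0])/(d[0]-e[0]); print(pt,ps,"x",A[0]+z*d[0],"z",z,"y",B[1]+z*e[1])
for n in("side","top"):
    c=read_camera(n); np.savez(f"{n}3.npz",**c)
im=np.zeros((600,800,3),np.uint8)
im[:420,:320]=load("side",3)["color"][:,240:,::-1];im[:420,320:]=load("top",3)["color"][:,80:,::-1];im[420:,:240]=cv2.resize(load("side",3)["color"][260:350,260:380,::-1],(240,180),interpolation=cv2.INTER_CUBIC);cv2.imwrite("pics/v3.png",im)
E
```

```text
(300, 52) (420, 60) x 0.5524917293504656 z 0.7907985380534078 y -0.5189855329116555
(300, 52) (450, 70) x 0.60680102339729 z 0.6660628993710551 y -0.3212192808387657
(300, 52) (480, 110) x 0.38749773453872194 z 1.169750827579607 y -1.0593065295015491
(300, 52) (500, 90) x 0.48532922246213384 z 0.9450549749903533 y -0.7615440760688874
(300, 52) (440, 40) x 0.579012766468086 z 0.7298859712184833 y -0.39746100110335636
(300, 68) (420, 60) x 0.5944246445708541 z 0.6320445663499804 y -0.25611411832313213
(300, 68) (450, 70) x 0.9945677517910855 z -0.36020133892841344 y 1.330170761939316
(300, 68) (480, 110) x 0.31733783296845075 z 1.3191443795370896 y -1.2654466941048215
(300, 68) (500, 90) x 0.42237685456616897 z 1.058676219036148 y -0.9336403291842115
(300, 68) (440, 40) x 0.7311462491298829 z 0.29301223057086473 y 0.3987038850258786
(300, 140) (420, 60) x -9.40874614710823 z 38.50308416520536 y -62.96455312283953
(300, 140) (450, 70) x 0.14876083215627783 z 1.8783130321290198 y -2.2718843472841073
(300, 140) (480, 110) x 0.2663453523735074 z 1.4277241755274184 y -1.4152701418022573
(300, 140) (500, 90) x 0.30947471757424405 z 1.2624506232277575 y -1.2422869360462976
(300, 140) (440, 40) x 0.05806391414009482 z 2.2258674594524632 y -3.1237588313772675
```

View pics/v3.png

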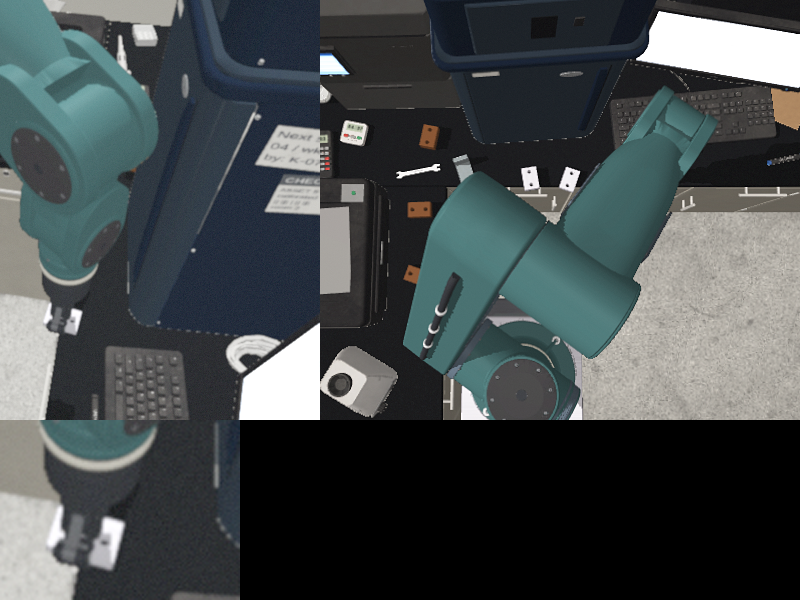

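The plate is held flat under the gripper (side crop (60,318)). The wrist housing would come within millimetres of the instrument at the cradle and over the thick plate. I'll put the thin plate back down and regrasp it with the tool leaning back about 12° around the pinch axis, which leaves the plate flat.

Emit:
drive_tool --pt "0 0 10 0 0 0" --pt "0 0 30 0 0 0" --pt "0 0 52 0 0 0" --pt "0 0 72 0 0 0" --pt "0 0 90 0 0 0" --pt "0 0 101 0 0 0" --pt "0 0 106 0 0 0" --pt "0 0 108 0 0 0" --pt "0 0 109 0 0 0" --pt "0 0 109.5 0 0 0"

```text
t: 6.6
eef_pos: [0.5152, -0.2665, 0.0103]
orientation: [0.058, 0.998, -0.0, 0.0]
contact_force: [0.5, 0.2, -0.9]
opening: 0.0384
grasp_force: 50.5
```

Emit:
drive_tool --pt "0 0 0 0 0 0" --pt "0 0 0 0 0 0" --pt "0 0 0 0 0 0" --pt "0 0 0 0 0 0" --pt "0 0 0 0 0 0" --jaw 90

```text
t: 7.1
eef_pos: [0.5149, -0.2663, 0.0098]
orientation: [0.058, 0.998, -0.0, 0.0]
contact_force: [1.0, -0.3, 1.4]
opening: 0.0767
grasp_force: 0.0
```

```bash
cat >> h.py <<'E'
def gt(p,yaw,tilt=12.):
    """as go, but tool leaning back: approach axis tipped by tilt deg so that it points forward (plate +x) and down"""
    from bench import state
    s=state();R=Ro.from_quat(s["orientation"]);a=np.radians(yaw-180)
    ax=np.array([-np.sin(a),np.cos(a),0])           # plate y
    T=Ro.from_rotvec(-ax*np.radians(tilt))*Ro.from_euler("z",yaw,degrees=True)*Ro.from_quat([1,0,0,0])
    print("approach axis",T.apply([0,0,1]))
    print(np.r_[1e3*R.inv().apply(np.array(p)-s["eef_pos"]),np.degrees((R.inv()*T).as_rotvec())].round(1).tolist(),"t",s["t"],s["q"],s["eef_pos"],s["contact_force"],s["opening"])
E
python3 -c "
from h import *
gt((.515,-.266,.012),173.7)"
```

```text
approach axis [ 0.2067 -0.0228 -0.9781]
[-0.1, 0.3, -2.2, -0.0, -12.0, -0.3] t 7.1 [-0.6179  0.5163 -0.3139  0.7405  0.     -0.5027] [ 0.5149 -0.2663  0.0098] [ 1.0028 -0.3146  1.3516] 0.07674499885983604
```

Emit:
drive_tool --pt "0 0 -2.2 0 -2 0" --pt "0 0 -2.2 0 -5 0" --pt "0 0 -2.2 0 -8 0" --pt "0 0 -2.2 0 -11 0" --pt "0 0 -2.2 0 -12 0" --pt "0 0 -2.2 0 -12 0"

```text
t: 7.7
eef_pos: [0.5144, -0.2662, 0.012]
orientation: [0.057, 0.993, -0.006, 0.104]
contact_force: [0.5, -0.5, 0.7]
opening: 0.0768
grasp_force: 0.0
```

Emit:
drive_tool --pt "0 0 0 0 0 0" --pt "0 0 0 0 0 0" --pt "0 0 0 0 0 0" --pt "0 0 0 0 0 0" --pt "0 0 0 0 0 0" --pt "0 0 0 0 0 0" --pt "0 0 0 0 0 0" --jaw 30 --grip_force 50

```text
t: 8.4
eef_pos: [0.5152, -0.2665, 0.0123]
orientation: [0.057, 0.993, -0.006, 0.104]
contact_force: [-3.2, 0.5, 7.6]
opening: 0.0382
grasp_force: 49.6
```

```bash
python3 -c "
from h import *
gt((.515,-.266,.13),173.7)
gt((.41,-.20,.13),173.7)
gt((.40,.10,.13),197.9)"
```

```text
approach axis [ 0.2067 -0.0228 -0.9781]
[-24.2, 0.4, -115.2, -0.1, 0.0, -0.3] t 8.4 [-0.6709  0.4206 -0.5231  0.4482  0.1096 -0.546 ] [ 0.5152 -0.2665  0.0123] [-3.1746  0.4765  7.5794] 0.03820004460150079
approach axis [ 0.2067 -0.0228 -0.9781]
[85.2, 53.9, -138.5, -0.1, 0.0, -0.3] t 8.4 [-0.6709  0.4206 -0.5231  0.4482  0.1096 -0.546 ] [ 0.5152 -0.2665  0.0123] [-3.1746  0.4765  7.5794] 0.03820004460150079
approach axis [ 0.1978  0.0639 -0.9781]
[128.6, 350.8, -147.8, -5.1, -0.0, -24.0] t 8.4 [-0.6709  0.4206 -0.5231  0.4482  0.1096 -0.546 ] [ 0.5152 -0.2665  0.0123] [-3.1746  0.4765  7.5794] 0.03820004460150079
```

Emit:
drive_tool --pt "-1 0 -4 0 0 0" --pt "-3 0 -13 0 0 0" --pt "-6 0 -27 0 0 0" --pt "-9 0 -44 0 0 0" --pt "-8 2 -62 0 0 0" --pt "5 10 -82 0 0 0" --pt "25 22 -103 0 0 0" --pt "50 36 -120 0 0 0" --pt "72 48 -132 0 0 0" --pt "85 54 -138.5 0 0 0"

```text
t: 9.4
eef_pos: [0.4086, -0.1988, 0.1308]
orientation: [0.057, 0.993, -0.006, 0.105]
contact_force: [-0.4, -0.1, -0.1]
opening: 0.0381
grasp_force: 50.5
```

```bash
python3 -c "
from h import *
gt((.41,.11,.13),197.9)"
```

```text
approach axis [ 0.1978  0.0639 -0.9781]
[33.5, 306.9, -6.4, -5.1, 0.0, -23.9] t 9.4 [-0.7046  0.0901 -0.6098  0.6956  0.1158 -0.5795] [ 0.4086 -0.1988  0.1308] [-0.3554 -0.1049 -0.117 ] 0.03812839505563955
```

Emit:
drive_tool --pt "1 10 0 -0.2 0 -0.8" --pt "4 35 -1 -0.6 0 -2.7" --pt "8 72 -1.5 -1.2 0 -5.6" --pt "13 115 -2.5 -1.9 0 -9" --pt "18 160 -3.5 -2.7 0 -12.5" --pt "22 205 -4.5 -3.4 0 -16" --pt "27 245 -5 -4.1 0 -19.1" --pt "30 278 -6 -4.6 0 -21.7" --pt "33 300 -6.4 -5 0 -23.4" --pt "33.5 307 -6.4 -5.1 0 -23.9"

```text
t: 10.4
eef_pos: [0.4118, 0.1112, 0.129]
orientation: [-0.156, 0.982, 0.017, 0.103]
contact_force: [-0.9, -0.6, -0.8]
opening: 0.0378
grasp_force: 50.5
```

```bash
python3 - <<'E'
from h import *
from bench import *
gt((.534,.152,.075),197.9)
for n in("side","top"):
    c=read_camera(n); np.savez(f"{n}4.npz",**c)
im=np.zeros((600,800,3),np.uint8)
im[:420,:320]=load("side",4)["color"][:,240:,::-1];im[:420,320:]=load("top",4)["color"][:,80:,::-1];im[420:,:240]=cv2.resize(load("side",4)["color"][140:230,290:410,::-1],(240,180),interpolation=cv2.INTER_CUBIC);cv2.imwrite("pics/v4.png",im)
E
```

```text
approach axis [ 0.1978  0.0639 -0.9781]
[-114.8, 0.8, 79.6, 0.1, 0.0, 0.2] t 10.4 [ 0.0333  0.0335 -0.6807  0.6552  0.0585 -0.276 ] [0.4118 0.1112 0.129 ] [-0.8717 -0.6403 -0.7818] 0.03780283052055858
```

View pics/v4.png

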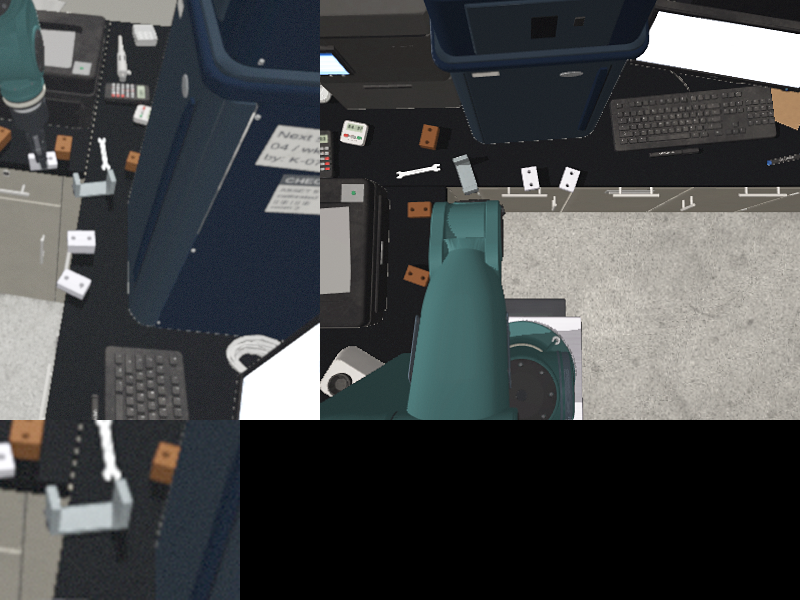

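Emit:
drive_tool --pt "-6 0 2 0 0 0" --pt "-20 0 8 0 0 0" --pt "-38 0 20 0 0 0" --pt "-58 0 34 0 0 0" --pt "-78 0 50 0 0 0" --pt "-94 0 63 0 0 0" --pt "-106 0.5 73 0 0 0" --pt "-113 0.8 78 0 0 0" --pt "-114.8 0.8 79.6 0 0 0.2" --pt "-114.8 0.8 79.6 0 0 0.2"

```text
t: 11.5
eef_pos: [0.5336, 0.1492, 0.0751]
orientation: [-0.152, 0.983, 0.017, 0.103]
contact_force: [-0.1, -0.5, -1.1]
opening: 0.0383
grasp_force: 50.5
```

```bash
python3 - <<'E'
from h import *
from bench import *
gt((.534,.152,.020),197.9)
for n in("side","top"):
    c=read_camera(n); np.savez(f"{n}5.npz",**c)
im=np.zeros((600,800,3),np.uint8)
im[:600,:500]=cv2.resize(load("side",5)["color"][120:240,280:380,::-1],(500,600),interpolation=cv2.INTER_CUBIC)
im[:300,500:]=cv2.resize(load("top",5)["color"][40:240,140:340,::-1],(300,300));cv2.imwrite("pics/v5.png",im)
E
```

```text
approach axis [ 0.1978  0.0639 -0.9781]
[10.2, 2.5, 54.1, 0.0, -0.0, -0.3] t 11.5 [ 0.1037  0.2965 -0.5135  0.556   0.0432 -0.1993] [0.5336 0.1492 0.0751] [-0.0547 -0.5323 -1.0712] 0.03831601546808005
```

View pics/v5.png

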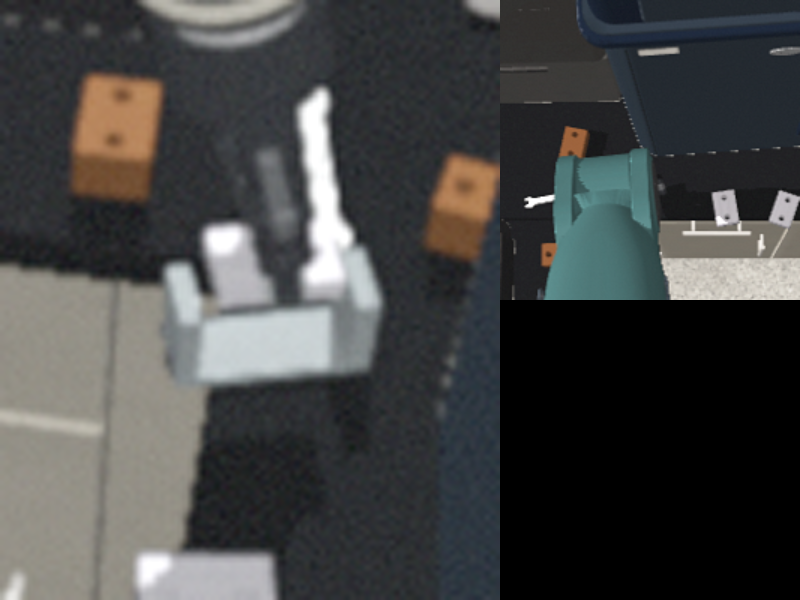

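Emit:
drive_tool --pt "0 1.5 0 0 0 -0.2" --pt "1 2.5 4 0 0 -0.3" --pt "2.5 2.5 13 0 0 -0.3" --pt "4.3 2.5 23 0 0 -0.3" --pt "6.2 2.5 33 0 0 -0.3" --pt "8 2.5 42 0 0 -0.3" --pt "9.3 2.5 49 0 0 -0.3" --pt "10 2.5 53 0 0 -0.3" --pt "10.2 2.5 54.1 0 0 -0.3" --pt "10.2 2.5 54.1 0 0 -0.3"

```text
t: 12.6
eef_pos: [0.5342, 0.1522, 0.0201]
orientation: [-0.155, 0.982, 0.016, 0.103]
contact_force: [0.9, -0.4, -1.5]
opening: 0.0382
grasp_force: 50.5
```

```bash
python3 - <<'E'
from h import *
from bench import *
gt((.534,.152,.0185),197.9)
for n in("side",):
    c=read_camera(n); np.savez(f"{n}6.npz",**c)
im=cv2.resize(load("side",6)["color"][150:210,300:370,::-1],(700,600),interpolation=cv2.INTER_CUBIC)
cv2.imwrite("pics/v6.png",im)
E
```

```text
approach axis [ 0.1978  0.0639 -0.9781]
[0.6, -0.1, 1.5, 0.0, 0.0, 0.0] t 12.6 [ 0.1096  0.3687 -0.5927  0.404   0.042  -0.1992] [0.5342 0.1522 0.0201] [ 0.8507 -0.4331 -1.5213] 0.038182139290030934
```

View pics/v6.png

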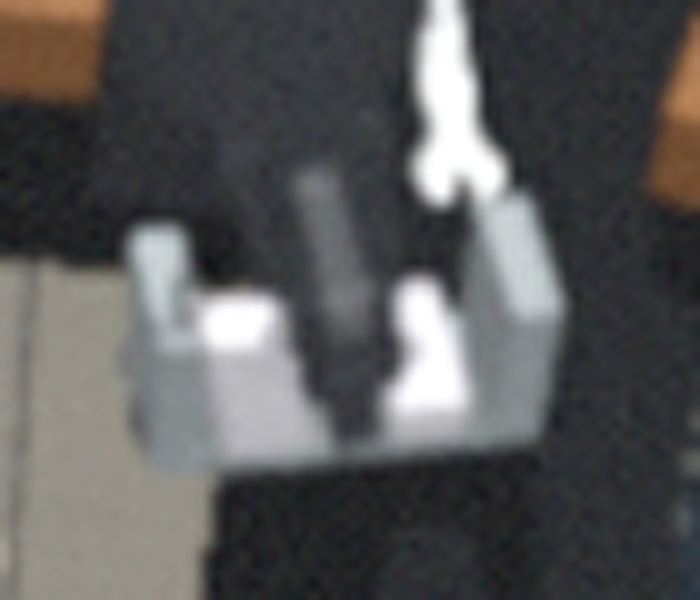

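Emit:
drive_tool --pt "0.1 0 0.5 0 0 0" --pt "0.2 0 1 0 0 0" --pt "0.3 0 1.5 0 0 0" --pt "0.4 0 1.9 0 0 0" --pt "0.4 0 1.9 0 0 0" --pt "0.4 0 1.9 0 0 0"

```text
t: 13.25
eef_pos: [0.5342, 0.1522, 0.0183]
orientation: [-0.155, 0.982, 0.016, 0.103]
contact_force: [-2.6, -0.7, 4.4]
opening: 0.0382
grasp_force: 51.2
```

Emit:
drive_tool --pt "0 0 0 0 0 0" --pt "0 0 0 0 0 0" --pt "0 0 0 0 0 0" --pt "0 0 0 0 0 0" --pt "0 0 0 0 0 0" --pt "0 0 0 0 0 0" --jaw 90

```text
t: 13.85
eef_pos: [0.5341, 0.1522, 0.0181]
orientation: [-0.155, 0.982, 0.016, 0.103]
contact_force: [-0.2, -0.2, 1.0]
opening: 0.0771
grasp_force: 0.0
```

Emit:
drive_tool --pt "0 0 -5 0 0 0" --pt "0 0 -15 0 0 0" --pt "0 0 -30 0 0 0" --pt "2 0 -50 0 0 0" --pt "12 0 -72 0 0 0" --pt "35 0 -95 0 0 0" --pt "65 0 -112 0 0 0" --pt "95 0 -125 0 0 0" --pt "115 0 -132 0 0 0" --pt "120 0 -133 0 0 0"

```text
t: 14.85
eef_pos: [0.3944, 0.1071, 0.1242]
orientation: [-0.155, 0.982, 0.016, 0.104]
contact_force: [-0.3, 0.7, 0.6]
opening: 0.0771
grasp_force: 0.0
```

```bash
python3 - <<'E'
from h import *
from bench import *
c=read_camera("side"); np.savez("side7.npz",**c); s=c
t=read_camera("top"); np.savez("top7.npz",**t)
e=proj(s,[[.534,.152,.018]])[0].round().astype(int);print("expect",e)
try:
    h,r,n=holes(s,*e,th=225,r=22);P=plane(s,h[np.argsort(h[:,0])],.018);d=P[1]-P[0]
    print(n,h,P,"mid",P.mean(0),"len",np.linalg.norm(d),"yaw",np.degrees(np.arctan2(d[1],d[0])))
except Exception as x: print(x)
e=proj(t,[[.534,.152,.018]])[0].round().astype(int);print("top",e,t["color"][e[1]-12:e[1]+14:2,e[0]].min(1))
a,_,_=holes(s,321,241,th=225);b=load("side",0);b,_,_=holes(b,321,241,th=225);print("thick moved px",a-b)
gt((.41,-.0,.12),189.4);gt((.525,-.024,.08),189.4)
E
```

```text
expect [333 185]
[11 10] [[339.6296 184.7775]
 [325.6143 186.1738]] [[0.5161 0.1439 0.018 ]
 [0.5502 0.1552 0.018 ]] mid [0.5331 0.1496 0.018 ] len 0.03595399645962427 yaw 18.280789001142153
top [226 176] [147 240 216 170 240 239 238 237 236 230 240 240 154]
thick moved px [[ 15.9942   0.2853]
 [-15.9438  -0.3233]]
approach axis [ 0.2051  0.034  -0.9781]
[20.3, -106.4, -0.2, 1.8, 0.1, 8.3] t 14.95 [ 0.0247  0.0105 -0.7212  0.6365  0.0591 -0.2819] [0.3962 0.1074 0.124 ] [-0.0722 -0.6222 -0.1481] 0.07684832834370102
approach axis [ 0.2051  0.034  -0.9781]
[-71.1, -164.6, 60.3, 1.8, 0.1, 8.3] t 14.95 [ 0.0247  0.0105 -0.7212  0.6365  0.0591 -0.2819] [0.3962 0.1074 0.124 ] [-0.0722 -0.6222 -0.1481] 0.07684832834370102
```

```bash
python3 - <<'E'
from h import *
C=np.array([.534,.152]);a=np.radians(17.9);ex=np.array([np.cos(a),np.sin(a)]);ey=np.array([-ex[1],ex[0]])
def prof(c,P):
    uv=proj(c,P).astype(np.float32)
    return cv2.remap(c["color"].min(2).astype(np.float32),uv[:,0],uv[:,1],cv2.INTER_LINEAR)[:,0].round().astype(int).tolist()
for n in("top","side"):
    c=load(n,7)
    for z in(.018,.006):
        g=np.arange(-28,29,2)/1e3
        for xo in(-.022,0,.022): print(n,z,"y-prof @x",xo,prof(c,[np.r_[C+ex*xo+ey*y,z] for y in g]))
    g=np.arange(-40,41,2)/1e3
    for yo in(-.012,0.,.012): print(n,"x-prof z.018 @y",yo,prof(c,[np.r_[C+ex*x+ey*yo,.018] for x in g]))
E
```

```text
top 0.018 y-prof @x -0.022 [17, 12, 26, 139, 220, 244, 241, 239, 239, 239, 244, 225, 195, 161, 157, 178, 221, 236, 239, 238, 239, 241, 245, 212, 143, 51, 19, 12, 16]
top 0.018 y-prof @x 0 [17, 13, 54, 133, 221, 239, 242, 240, 239, 239, 238, 238, 238, 239, 239, 238, 237, 237, 237, 238, 238, 241, 237, 217, 139, 64, 20, 23, 26]
top 0.018 y-prof @x 0.022 [16, 15, 13, 122, 218, 242, 241, 240, 240, 239, 238, 227, 193, 162, 152, 181, 206, 230, 236, 237, 238, 240, 244, 221, 162, 69, 29, 27, 28]
top 0.006 y-prof @x -0.022 [18, 14, 10, 115, 226, 243, 244, 241, 240, 240, 241, 243, 233, 223, 220, 233, 237, 239, 240, 240, 241, 242, 243, 226, 166, 79, 39, 52, 70]
top 0.006 y-prof @x 0 [18, 12, 24, 109, 189, 238, 241, 241, 240, 239, 238, 238, 238, 239, 239, 238, 237, 237, 238, 238, 239, 240, 244, 222, 173, 90, 43, 23, 26]
top 0.006 y-prof @x 0.022 [15, 15, 32, 90, 204, 236, 241, 240, 239, 241, 245, 215, 170, 113, 105, 122, 161, 210, 232, 237, 237, 239, 241, 237, 180, 101, 29, 25, 28]
top x-prof z.018 @y -0.012 [172, 166, 163, 162, 165, 195, 227, 241, 240, 239, 238, 238, 238, 239, 239, 238, 238, 239
[... 1580 characters left out ...]
224]
side x-prof z.018 @y -0.012 [123, 124, 139, 174, 210, 238, 251, 252, 252, 250, 250, 251, 252, 252, 252, 252, 253, 253, 253, 253, 254, 253, 253, 253, 253, 252, 251, 249, 247, 247, 251, 252, 251, 245, 230, 184, 142, 117, 111, 111, 115]
side x-prof z.018 @y 0.0 [121, 122, 131, 169, 208, 236, 249, 244, 224, 206, 195, 200, 214, 231, 244, 251, 252, 252, 252, 253, 253, 252, 252, 252, 249, 242, 221, 200, 189, 193, 211, 231, 243, 244, 231, 202, 164, 132, 113, 111, 109]
side x-prof z.018 @y 0.012 [185, 188, 190, 201, 220, 238, 249, 251, 251, 252, 252, 252, 252, 253, 253, 253, 252, 252, 251, 251, 252, 252, 251, 251, 251, 251, 252, 252, 251, 251, 251, 250, 247, 236, 208, 157, 117, 94, 99, 107, 109]
```

Emit:
drive_tool --pt "-2 -10 0 0.1 0 0.6" --pt "-6 -30 3 0.4 0 1.8" --pt "-12 -55 8 0.7 0 3.2" --pt "-20 -82 15 1 0 4.6" --pt "-32 -108 25 1.3 0 5.8" --pt "-45 -130 36 1.5 0 6.8" --pt "-57 -146 46 1.7 0 7.6" --pt "-66 -158 55 1.8 0 8.1" --pt "-71 -164 60 1.8 0 8.3" --pt "-71.1 -164.6 60.3 1.8 0 8.3"

```text
t: 15.95
eef_pos: [0.5255, -0.0241, 0.0783]
orientation: [-0.082, 0.991, 0.008, 0.104]
contact_force: [0.2, -0.2, -0.6]
opening: 0.0765
grasp_force: 0.0
```

```bash
python3 -c "
from h import *
gt((.525,-.024,.018),189.4)"
```

```text
approach axis [ 0.2051  0.034  -0.9781]
[13.0, 0.2, 58.9, -0.0, -0.0, 0.0] t 15.95 [-0.2449  0.2556 -0.5641  0.5591  0.0824 -0.4017] [ 0.5255 -0.0241  0.0783] [ 0.1616 -0.2014 -0.5502] 0.07647679623060585
```

Emit:
drive_tool --pt "1 0.2 5 0 0 0" --pt "3.5 0.2 16 0 0 0" --pt "6 0.2 28 0 0 0" --pt "8.5 0.2 39 0 0 0" --pt "10.5 0.2 48 0 0 0" --pt "12.2 0.2 55 0 0 0" --pt "12.9 0.2 58 0 0 0" --pt "13 0.2 58.9 0 0 0" --pt "13 0.2 58.9 0 0 0"

```text
t: 16.85
eef_pos: [0.5246, -0.0237, 0.0189]
orientation: [-0.082, 0.991, 0.008, 0.104]
contact_force: [0.8, -0.7, -0.2]
opening: 0.0766
grasp_force: 0.0
```

Emit:
drive_tool --pt "0 0 0 0 0 0" --pt "0 0 0 0 0 0" --pt "0 0 0 0 0 0" --pt "0 0 0 0 0 0" --pt "0 0 0 0 0 0" --pt "0 0 0 0 0 0" --pt "0 0 0 0 0 0" --jaw 30 --grip_force 60

```text
t: 17.55
eef_pos: [0.5246, -0.0238, 0.0193]
orientation: [-0.082, 0.991, 0.008, 0.105]
contact_force: [-4.0, -0.2, 9.6]
opening: 0.0387
grasp_force: 60.1
```

```bash
python3 -c "
from h import *
gt((.523,-.024,.06),189.4)
gt((.41,.0,.11),189.4)"
```

```text
approach axis [ 0.2051  0.034  -0.9781]
[-6.9, -0.0, -40.2, -0.0, 0.0, 0.1] t 17.55 [-0.2447  0.333  -0.6591  0.3851  0.0823 -0.4016] [ 0.5246 -0.0238  0.0193] [-4.0098 -0.1785  9.5933] 0.038688065272107455
approach axis [ 0.2051  0.034  -0.9781]
[87.8, 42.2, -111.5, -0.0, 0.0, 0.1] t 17.55 [-0.2447  0.333  -0.6591  0.3851  0.0823 -0.4016] [ 0.5246 -0.0238  0.0193] [-4.0098 -0.1785  9.5933] 0.038688065272107455
```

Emit:
drive_tool --pt "-1 0 -4 0 0 0" --pt "-2.5 0 -13 0 0 0" --pt "-4.5 0 -26 0 0 0" --pt "-5 0 -42 0 0 0" --pt "5 5 -58 0 0 0" --pt "25 14 -74 0 0 0" --pt "48 24 -90 0 0 0" --pt "70 34 -102 0 0 0" --pt "84 41 -110 0 0 0" --pt "87.8 42.2 -111.5 0 0 0"

```text
t: 18.55
eef_pos: [0.4086, 0.0005, 0.1104]
orientation: [-0.082, 0.991, 0.008, 0.105]
contact_force: [0.4, -0.7, -2.1]
opening: 0.039
grasp_force: 60.9
```

```bash
python3 -c "
from h import *
gt((.42,.115,.125),197.9)
gt((.534,.1525,.095),197.9)"
```

```text
approach axis [ 0.1978  0.0639 -0.9781]
[-32.5, 111.1, -8.1, -1.8, 0.0, -8.2] t 18.55 [-0.2581  0.0271 -0.7475  0.6038  0.085  -0.415 ] [0.4086 0.0005 0.1104] [ 0.3785 -0.6634 -2.0758] 0.03899218610936385
approach axis [ 0.1978  0.0639 -0.9781]
[-142.2, 129.3, 46.0, -1.8, 0.0, -8.2] t 18.55 [-0.2581  0.0271 -0.7475  0.6038  0.085  -0.415 ] [0.4086 0.0005 0.1104] [ 0.3785 -0.6634 -2.0758] 0.03899218610936385
```

Emit:
drive_tool --pt "-3 10 -1 -0.2 0 -0.7" --pt "-9 32 -2.5 -0.5 0 -2.4" --pt "-18 62 -5 -1 0 -4.6" --pt "-26 90 -7 -1.5 0 -6.6" --pt "-34 106 -8 -1.7 0 -7.8" --pt "-48 113 -3 -1.8 0 -8.2" --pt "-70 117 8 -1.8 0 -8.2" --pt "-95 121.5 21 -1.8 0 -8.2" --pt "-118 125.5 33 -1.8 0 -8.2" --pt "-134 128 42 -1.8 0 -8.2"

```text
t: 19.55
eef_pos: [0.5295, 0.1499, 0.0951]
orientation: [-0.154, 0.983, 0.016, 0.103]
contact_force: [0.1, 0.3, -1.8]
opening: 0.0387
grasp_force: 61.0
```

Emit:
drive_tool --pt "-6 1.1 3 0 0 0" --pt "-8.2 1.3 4 0 0 0" --pt "-8.2 1.3 4 0 0 0" --pt "-8.2 1.3 4 0 0 0"

```text
t: 19.95
eef_pos: [0.5344, 0.153, 0.0942]
orientation: [-0.154, 0.983, 0.016, 0.103]
contact_force: [-0.5, -0.3, -2.0]
opening: 0.0387
grasp_force: 61.0
```

```bash
python3 - <<'E'
from h import *
from bench import *
s=read_camera("side"); np.savez("side8.npz",**s)
gt((.534,.1525,.040),197.9)
p=state()["eef_pos"]; C=p+[0,0,.0107]   # plate top z = TCP - .0193+.030
a=np.radians(17.9);ex=np.array([np.cos(a),np.sin(a),0]);ey=np.array([-ex[1],ex[0],0])
g=np.arange(-40,41,2)/1e3
for yo in(-.015,.0,.015):
    uv=proj(s,[C+ex*x+ey*yo for x in g]).astype(np.float32)
    print(yo,cv2.remap(s["color"].min(2).astype(np.float32),uv[:,0],uv[:,1],cv2.INTER_LINEAR)[:,0].astype(int).tolist())
for d in(-.03,-.034,-.04,-.045):  # front side face rows
    uv=proj(s,[C+ex*x-ey*.02+[0,0,d+.02] for x in g]).astype(np.float32)
    print("face",d+.02,cv2.remap(s["color"].min(2).astype(np.float32),uv[:,0],uv[:,1],cv2.INTER_LINEAR)[:,0].astype(int).tolist())
E
```

```text
approach axis [ 0.1978  0.0639 -0.9781]
[11.9, -0.4, 53.0, 0.0, 0.0, -0.1] t 20.0 [ 0.1112  0.2775 -0.4784  0.6092  0.0416 -0.1955] [0.5344 0.153  0.0943] [-0.4538  0.3119 -1.0521] 0.038744213479451096
-0.015 [96, 133, 157, 163, 168, 175, 181, 183, 182, 184, 184, 188, 185, 155, 101, 56, 56, 63, 64, 64, 66, 64, 64, 60, 59, 82, 138, 210, 248, 254, 255, 255, 255, 254, 241, 194, 122, 66, 43, 39, 45]
0.0 [48, 63, 110, 146, 166, 177, 183, 183, 182, 182, 183, 181, 170, 142, 91, 58, 53, 54, 57, 70, 81, 83, 81, 78, 70, 56, 56, 89, 133, 176, 209, 232, 249, 251, 232, 188, 119, 52, 45, 40, 41]
0.015 [46, 42, 58, 96, 141, 172, 183, 190, 199, 203, 199, 181, 140, 100, 73, 63, 62, 63, 64, 81, 101, 115, 118, 114, 110, 103, 85, 71, 84, 141, 202, 238, 248, 240, 220, 174, 107, 58, 40, 41, 43]
face -0.009999999999999998 [56, 83, 122, 154, 164, 169, 173, 176, 177, 175, 176, 176, 175, 170, 161, 148, 117, 80, 60, 55, 55, 54, 65, 101, 138, 164, 172, 172, 173, 174, 175, 175, 176, 176, 165, 134, 95, 62, 42, 43, 43]
face -0.014000000000000002 [43, 58, 97, 134, 157, 169, 174, 177, 177, 177, 176, 177, 177, 174, 169, 156, 135, 98, 69, 57, 56, 51, 62, 89, 125, 157, 171, 175, 176, 176, 175, 174, 177, 176, 170, 152, 122, 90, 57, 47, 47]
face -0.02 [26, 27, 60, 104, 143, 167, 177, 177, 177, 177, 178, 178, 178, 178, 174, 167, 153, 129, 91, 62, 65, 68, 73, 85, 109, 142, 164, 174, 177, 178, 178, 177, 178, 179, 181, 184, 185, 167, 125, 78, 45]
face -0.024999999999999998 [29, 28, 42, 78, 124, 162, 176, 177, 178, 177, 176, 177, 175, 175, 173, 171, 167, 156, 138, 127, 126, 131, 136, 142, 147, 158, 168, 174, 175, 175, 175, 176, 176, 177, 182, 188, 193, 188, 165, 119, 66]
```

```bash
python3 - <<'E'
from h import *
s=load("side",8);g8=s["color"].min(2)
C=np.array([.5344,.153,.105]);a=np.radians(17.9);ex=np.array([np.cos(a),np.sin(a),0]);ey=np.array([-ex[1],ex[0],0])
z=np.arange(10,-50,-2)/1e3
for x in(-.034,-.027,-.02,.02,.027,.034):
    uv=proj(s,[C+ex*x-ey*.02+[0,0,k] for k in z]).astype(np.float32)
    print(x,cv2.remap(g8.astype(np.float32),uv[:,0],uv[:,1],cv2.INTER_LINEAR)[:,0].astype(int).tolist())
box=np.array([C+ex*i*.03+ey*j*.02+[0,0,k] for k in(0,-.03) for j in(-1,1) for i in(-1,1)]);print(proj(s,box).round(1).tolist())
print(g8[148:200:2,300:372:2])
E
```

```text
-0.034 [170, 168, 166, 166, 166, 164, 162, 160, 159, 157, 154, 144, 134, 122, 113, 104, 94, 83, 72, 62, 50, 45, 44, 62, 83, 109, 139, 172, 203, 235]
-0.027 [182, 183, 183, 183, 183, 182, 180, 177, 177, 176, 176, 175, 176, 176, 176, 177, 178, 177, 175, 171, 154, 132, 102, 73, 48, 80, 123, 175, 215, 238]
-0.02 [168, 178, 185, 190, 192, 190, 186, 181, 178, 177, 176, 176, 176, 177, 178, 178, 177, 176, 175, 173, 162, 146, 113, 81, 63, 70, 122, 171, 219, 240]
0.02 [254, 255, 255, 255, 251, 244, 227, 209, 190, 179, 175, 175, 175, 175, 176, 178, 177, 176, 175, 168, 156, 137, 116, 86, 60, 54, 50, 49, 55, 67]
0.027 [170, 197, 218, 231, 236, 232, 220, 201, 186, 172, 171, 171, 174, 177, 180, 180, 180, 180, 178, 177, 171, 162, 148, 135, 123, 117, 113, 113, 113, 113]
0.034 [44, 43, 43, 44, 47, 49, 52, 57, 61, 60, 62, 66, 90, 119, 148, 168, 180, 186, 190, 192, 194, 197, 199, 200, 196, 192, 187, 181, 174, 164]
[[326.1, 166.8], [351.2, 164.5], [322.8, 154.9], [347.4, 152.8], [325.0, 175.7], [349.6, 173.4], [321.8, 163.9], [345.9, 161.7]]
[[ 84  55  78  95  90  73  40  43  42  45  48  48  42  45  58  
[... 3111 characters left out ...]
 235 255 255 255 255 255 255
  255 255 251 246 242 195 131 129 130  82  33  44  48  49  45  43  39  58]
 [135 113 136 136 134 138 124 102 128 130 137 206 245 240 235 226 216 211
  202 197 190 186 184 156 133 133 132  73  43  49  40  45  46  41  46  92]
 [129 115 135 136 136 136 135 113 132 136 169 163 184 181 179 178 173 169
  167 164 153 141 132 119 104  89  69  51  43  45  43  42  45  42  51  53]
 [132 121 136 139 136 137 135 133 132 135 136 128 135 126 123 102  86  81
   67  54  45  46  39  32  34  36  35  46  45  47  40  47  44  38  70  61]
 [129 120 131 134 135 138 133 135 136 136 125  57  38  36  35  25  32  38
   33  28  37  37  27  38  33  34  29  43  44  50  40  41  41  39  43  49]]
```

Emit:
drive_tool --pt "1 0 5 0 0 0" --pt "3.2 0 14 0 0 0" --pt "5.4 0 24 0 0 0" --pt "7.6 0 34 0 0 0" --pt "9.4 0 42 0 0 0" --pt "10.8 0 48 0 0 0" --pt "11.5 0 51 0 0 0" --pt "11.9 0 53 0 0 0" --pt "11.9 0 53 0 0 0" --pt "11.9 0 53 0 0 0"

```text
t: 21.0
eef_pos: [0.5345, 0.1531, 0.04]
orientation: [-0.154, 0.982, 0.016, 0.104]
contact_force: [-0.2, 0.6, -2.0]
opening: 0.0389
grasp_force: 61.0
```

```bash
python3 -c "
from h import *
gt((.534,.153,.037),197.9)"
```

```text
approach axis [ 0.1978  0.0639 -0.9781]
[1.1, 0.1, 2.8, 0.0, 0.0, -0.1] t 21.0 [ 0.1113  0.3421 -0.5638  0.459   0.0417 -0.1957] [0.5345 0.1531 0.04  ] [-0.2122  0.5921 -1.9567] 0.03889843665152829
```

Emit:
drive_tool --pt "0.1 0 0.5 0 0 0" --pt "0.2 0 1 0 0 0" --pt "0.4 0 1.5 0 0 0" --pt "0.5 0 2 0 0 0" --pt "0.5 0 2.3 0 0 0" --pt "0.6 0 2.6 0 0 0" --pt "0.6 0 2.6 0 0 0"

```text
t: 21.7
eef_pos: [0.5342, 0.153, 0.0373]
orientation: [-0.154, 0.982, 0.016, 0.103]
contact_force: [-3.5, -0.9, 4.3]
opening: 0.0383
grasp_force: 61.8
```

Emit:
drive_tool --pt "0 0 0 0 0 0" --pt "0 0 0 0 0 0" --pt "0 0 0 0 0 0" --pt "0 0 0 0 0 0" --pt "0 0 0 0 0 0" --pt "0 0 0 0 0 0" --jaw 90

```text
t: 22.3
eef_pos: [0.5343, 0.153, 0.0371]
orientation: [-0.154, 0.982, 0.016, 0.103]
contact_force: [-0.4, -0.7, -0.1]
opening: 0.077
grasp_force: 0.0
```

Emit:
drive_tool --pt "0 0 -5 0 0 0" --pt "0 0 -15 0 0 0" --pt "0 0 -30 0 0 0" --pt "2 0 -50 0 0 0" --pt "12 0 -72 0 0 0" --pt "35 0 -95 0 0 0" --pt "65 0 -112 0 0 0" --pt "95 0 -125 0 0 0" --pt "115 0 -132 0 0 0" --pt "120 0 -133 0 0 0"

```text
t: 23.3
eef_pos: [0.3945, 0.1082, 0.1432]
orientation: [-0.154, 0.982, 0.016, 0.104]
contact_force: [0.2, -0.1, 1.0]
opening: 0.0772
grasp_force: 0.0
```

```bash
python3 - <<'E'
from h import *
from bench import *
s=read_camera("side"); np.savez("side9.npz",**s);t=read_camera("top"); np.savez("top9.npz",**t)
for n,c,th in(("side",s,225),("top",t,205)):
    e=proj(c,[[.534,.152,.048]])[0].round().astype(int)
    try:
        h,r,k=holes(c,*e,th=th,r=18);P=plane(c,h,.048);P=P[np.argsort(P[:,0])];d=P[1]-P[0]
        print(n,k,"mid",P.mean(0),"len",np.linalg.norm(d),"yaw",np.degrees(np.arctan2(d[1],d[0])))
        if n=="side": hs=h[np.argsort(h[:,0])]
        else: print("tri",tri(s,hs,t,h[np.argsort(-h[:,1])]))
    except Exception as x: print(n,x)
for n,c,e,th in(("side",s,(314,283),225),("top",t,(329,179),205)):
    a=holes(c,*e,th=th)[0].mean(0);b=holes(load(n,0),*e,th=th)[0].mean(0);print("spare moved px",a-b)
# profile across the top at cheek-top level, cradle frame
C=np.array([.534,.152,.048]);a=np.radians(17.9);ex=np.array([np.cos(a),np.sin(a),0]);ey=np.array([-ex[1],ex[0],0])
for n,c in(("side",s),("top",t)):
    for yo in(-.012,.012):
        uv=proj(c,[C+ex*x+ey*yo for x in np.arange(-54,55,2)/1e3]).astype(np.float32);print(n,yo,cv2.remap(c["color"].min(2).astype(np.float32),uv[:,0],uv[:,1],cv2.INTER_LINEAR)[:,0].astype(int).tolist())
    for xo in(-.044,-.01,.01,.044):
        uv=proj(c,[C+ex*xo+ey*y for y in np.arange(-28,29,2)/1e3]).astype(np.float32);print(n,"x",xo,cv2.remap(c["color"].min(2).astype(np.float32),uv[:,0],uv[:,1],cv2.INTER_LINEAR)[:,0].astype(int).tolist())
E
```

```text
side [10 10] mid [0.5341 0.1508 0.048 ] len 0.03589947274840157 yaw 17.838257781833885
top [13 10] mid [0.5355 0.1528 0.048 ] len 0.03577188858289376 yaw 17.755130110493216
tri [[0.5179 0.1473 0.0463]
 [0.5521 0.1582 0.0464]]
spare moved px [-0.0174  0.0075]
spare moved px [0.0187 0.0133]
side -0.012 [115, 128, 158, 185, 191, 192, 190, 184, 169, 160, 165, 188, 222, 248, 253, 254, 253, 251, 251, 252, 253, 253, 252, 252, 252, 252, 252, 252, 252, 252, 252, 252, 251, 252, 251, 250, 250, 251, 252, 252, 248, 234, 204, 152, 121, 136, 161, 182, 191, 190, 182, 160, 121, 69, 45]
side 0.012 [64, 117, 161, 187, 192, 192, 184, 158, 115, 62, 104, 168, 220, 250, 254, 254, 254, 254, 253, 253, 253, 253, 253, 252, 253, 253, 254, 254, 254, 253, 252, 252, 253, 252, 253, 252, 252, 251, 252, 251, 248, 237, 207, 135, 104, 123, 161, 186, 191, 190, 182, 161, 114, 65, 43]
side x -0.044 [127, 125, 132, 144, 165, 179, 190, 191, 192, 192, 194, 195, 193, 192, 192, 192, 192, 192, 192, 193, 192, 188, 175, 156, 118, 81, 52, 40, 39]
side x -0.01 [170, 177, 192, 214, 233, 244, 251, 252, 252, 252, 252, 251, 250, 249, 2
[... 841 characters left out ...]
, 237, 237, 237, 238, 237, 237, 237, 239, 226, 174, 76, 76, 96, 134, 160, 164, 164, 165, 129, 57, 27]
top x -0.044 [11, 10, 7, 43, 91, 144, 161, 166, 166, 167, 167, 167, 169, 169, 168, 168, 169, 168, 165, 165, 166, 167, 169, 154, 125, 92, 88, 89, 89]
top x -0.01 [17, 10, 43, 125, 215, 238, 239, 238, 237, 237, 237, 236, 234, 228, 223, 224, 231, 237, 236, 236, 237, 240, 245, 230, 169, 70, 24, 26, 28]
top x 0.01 [18, 13, 46, 106, 204, 232, 239, 237, 237, 236, 235, 235, 237, 238, 238, 238, 238, 237, 236, 236, 237, 239, 243, 218, 161, 67, 29, 25, 28]
top x 0.044 [26, 26, 24, 23, 60, 119, 161, 168, 167, 167, 167, 168, 167, 166, 168, 168, 167, 165, 165, 165, 164, 166, 167, 166, 136, 84, 35, 26, 26]
```

```bash
python3 -c "
from bench import *
print(job_done())"
```

```text
the job is handed in; nothing more can be done
None
```

The 12 mm and 30 mm plates are stacked flat in the cradle, thin one underneath, centred to about 1–2 mm by the cameras and in line with it; the 20 mm spare was not moved, and the job was handed in at about 23 s with no verdict returned.

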